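# Tuck and lower a tube carrier into a bench mixer

## Robot

A 7-joint arm with a two-finger parallel gripper is mounted at the origin on a cart in front of the work surface, level with it; the furniture and walls round the work are solid. World frame = base frame: x ahead of the robot, y to its left, z up, the work surface at z = 0. Lengths are in m, angles in rad, forces in N, time in s.
With the tool pointing down it reaches from about 0.4 to 0.875 m from the base axis. Payload 6.5 kg.
Tool frame: the origin (TCP) lies midway between the tips of the shut fingers; the grasp point (between the pads) lies 19 mm behind it; z points along the fingers, y is the line along which they close (so a half turn about z gives the same grasp; the last joint's range is limited). The gripper opens to 85 mm and grips with 20 to 120 N. Pads are 22 mm wide; open, the fingers measure 114 mm over their backs; the gripper's body (76 mm by 85 mm) begins 54 mm behind the grasp point. The pads swing forward as they close: fully open they stand 13 mm farther back than shut.
Start: joints at [-1.357, 0.536, -0.004, 1.538, 0.003, 1.067, -0.071], TCP at [0.18, 0.625, 0.231] pointing down, gripper open.
Joint ranges: [-2.7, 2.7], [-0.37, 2.16], [-1.27, 1.26], [0.24, 2.4], [-1.31, 4.45], [0.19, 1.91], [-2.76, 2.76]. Speed limits (rad/s): [2.39, 2.39, 3.14, 3.14, 3.14, 3.14, 3.14].

## Interface

Orientations are given as [roll, pitch, yaw] about the fixed x, y, z axes, in that order (R = Rz(yaw) Ry(pitch) Rx(roll)).
In Python, from workcell import env gives the robot as it stands. The module is installed in compiled form; this text tells all that it offers.
- The arm moves only by the tool move_arm, never from a script. Its argument "motion" is a list of rows, each an object of numbers: "wx", "wy", "wz": the turn, a rotation vector about the tool's x, y, z in units of 10 degrees (1.0 is 10 degrees); "dx", "dy", "dz": the shift along the tool's x, y, z in mm; "jaw": the finger opening in mm, from 0 to 85.4. In form: [{"wx": .., "wy": .., "wz": .., "dx": .., "dy": .., "dz": .., "jaw": ..}, ...]. A call has 1 to 5 rows; each row shifts and turns the commanded pose from where the row before left it, along the tool's axes as they then stand; what a row does not reach is not made up. A row lasts 1/8 s, in which the tool goes at most 62.5 mm and 10.7 degrees, less where a joint would pass 70% of its speed; a pose out of reach is approached as far as the arm can. A call with a gripper value outside its range is refused whole. The fingers move at their own pace and stop on an object; the grip force is fixed at half the most. Time passes only in rows, so rows that do not move let the fingers close. It gives the time, the measured TCP pose, the force, the opening and the grip force at its end, in the units of the state.
- env.state(): the state, without advancing time (a new reading comes with each control period).
- env.snapshot(name): name is "scene" or "side" or "wrist"; returns (picture, depth): 400x640x3 uint8, red, green, blue; 400x640 float32, m along the optical axis (not along the pixel's ray), 0 where there is no reading.
- env.camera_model(name): a dict with "fx", "fy", "cx", "cy" (pixels), "R" (3x3) and "t" (3): a world point X has camera coordinates R X + t; the wrist camera has in their place "T_tool_cam" (4x4, takes a point from camera to tool coordinates, whose origin is the TCP and whose axes are the flange's). Camera axes: x right, y down, z forward; pixel columns grow to the right and rows downward; lengths in m; the calibration is good to about 2 mm. A picture is of the moment at which its call begins: read the wrist's pose just before it. camera_model takes no time and is no camera call.
- env.close_job(): hands the job in; it is judged then, once.
The state is a dict: "time_s": time; "joints": joint angles; "qvel": joint speeds; "joint_torque": joint torques, N m; "ee_pos": TCP position; "ee_rot": TCP orientation; "contact_force": force on the tool from outside, world axes, zero at the start; "moment": the same for the moment, N m; "gripper_width": finger opening in m; "grip_force": force on a finger pad.
Only numpy, scipy, OpenCV 4.12 (cv2) and the standard library are available. Lean on these libraries where they do the work, as an engineer would, in place of code of your own. Each camera call takes 0.05 s, during which the arm holds its last target. There are 200 camera calls.

## Task

Fit the aluminium tube carrier into the bed of the bench mixer: hold it tilted, tuck its plain edge under the metal hood, push back the blue spring pusher there, then lower the orange-rimmed edge down in front of the mixer's head so that the carrier lies fully flat on the bed. Do not force it, let go of it at the end, and leave the other things on the table where they are.

Things in the scene. Friction and masses are not known exactly. Their poses are not given: they have to be found in the camera images.
- carrier: Loose tube carrier, 0.2 to 0.33 kg, lying flat: aluminium plate 130 (x) x 90 (y) x 6 mm with dark wells; origin at the centre of its underside, z up. On the +x edge an orange rim, 8 mm thick, top 16 mm above the underside; the opposite (-x) edge is plain and goes under the hood. Only the plate's plain edge fits there.
- grip_bar (a point): Centre of the carrier's black grip bar, at (0, 0, 31) mm of the carrier, axes alike. The bar runs across the middle: 10 mm thick along x, 76 mm long along y, from 22 to 40 mm above the underside, on two posts at its ends.
- tuck_edge (a point): Middle of the lower border of the carrier's plain edge, at (-65, 0, 0) mm in the carrier's frame; axes as the carrier.
- mixer: Fixed white bench mixer, 230 (x) x 126 (y) mm, x from -105 to +125 mm of its origin on the table. Axes: x from the hood (at the robot's side) to the tall head with display (far side), z up.
- bed (a point): Point on the mixer's flat grey bed, 45 mm above the table, over the mixer's origin, axes alike; all distances of the mixer's parts are from it. Side rails 10 mm high have inner faces at y = +-48 mm (3 mm free each side of the carrier). Seated, the carrier lies on the bed with its origin at x = +3 mm and the pusher holds its rimmed edge against the head.
- hood_mouth (a point): Middle of the hood's lower front border, at x = -53 mm, 18 mm above the bed. The aluminium hood spans the full width; its underside slopes down to 10 mm above the bed at x = -80 mm; its top is 23 mm above the bed at most.
- head_face (a point): Foot of the head's upright face, at x = +68 mm, z = 0; the face rises 50 mm above the bed. From hood mouth to face are 121 mm, so the 130 mm carrier enters only when tilted, best 28 to 35 degrees, plain edge down; then slide that edge towards -x under the hood.
- pusher (a joint): Travel (m) of the blue spring pusher under the hood towards the mixer's -x. 0: out, its face (9 mm high, 70 mm wide) at x = -58 mm; 0.010: hard stop, face at -68 mm. The spring takes 3 N to start, 8 N at the stop. With the carrier seated it reads 0.004; hold it at 0.006 to 0.009 while the rimmed edge goes down along the head's face.
- timer: Bystander: small white timer with three coloured buttons, 62x66x20 mm, origin at the centre of its underside.
- marker_red: Bystander: white marker pen with red cap, 136 mm long, lying; origin at the centre of its underside.
- dropper_4: Bystander: small plastic bottle with white screw cap, pink inside, 34 mm wide, 62 mm tall, origin at the centre of its underside.
Not all that is in view belongs to the job. Of the things that look like the carrier, the largest one is meant.

How it is judged:
By the outcome, as a careful person would: the job done as asked, in the order asked, and still so for the second after the job is handed in, with the robot touching nothing.
It also fails if it takes over 45 s, if anything falls off the work surface, if the arm or the gripper's body presses on something with over 40 N, if the wrist force passes 120 N, or if a joint passes its speed limit or range.

## Working session

There is one attempt and no reset: what is moved stays moved. The work goes in short steps, Python scripts to look and compute and a tool call to move; the robot and the scene stay as the last step left them, time stands still between calls to the robot, and variables do not carry over. Pictures are saved under pics/ and viewed, at most 10 in all, crops included, and the job is handed in when it is done.

Besides the shell and the picture viewer there is one more tool, called after "Request:" as name(argument=value, ...) on one line, values as JSON. move_arm: Moves the arm, as the interface text tells. Its arguments: {"type":"object","properties":{"motion":{"type":"array","items":{"type":"object","properties":{"wx":{"type":"number"},"wy":{"type":"number"},"wz":{"type":"number"},"dx":{"type":"number"},"dy":{"type":"number"},"dz":{"type":"number"},"jaw":{"type":"number"}}}}},"required":["motion"]}

```bash
mkdir -p pics; cat > h.py <<'E'
import numpy as np, cv2
from workcell import env
from scipy.spatial.transform import Rotation as Ro
def snap(n,f):
    p,d=env.snapshot(n); cv2.imwrite('pics/'+f+'.png',p[:,:,::-1]); np.save('pics/'+f+'.npy',d); return p,d
def w(n,u,v,d):
    m=env.camera_model(n); z=np.asarray(d)[v,u]
    c=np.array([(u-m['cx'])/m['fx']*z,(v-m['cy'])/m['fy']*z,z]); return m['R'].T@(c-m['t'])
def cloud(n,d):
    m=env.camera_model(n); v,u=np.mgrid[:400,:640]
    c=np.stack([(u-m['cx'])/m['fx']*d,(v-m['cy'])/m['fy']*d,d],-1)
    P=(c-m['t'])@m['R']; P[d==0]=np.nan; return P
E
python3 - <<'E'
from h import *
print(env.state())
for n in ('scene','side'): snap(n,n+'0'); m=env.camera_model(n); print(n,m['fx'],-m['R'].T@m['t'],m['R'][2])
E
```

```text
{'time_s': 0.0, 'joints': array([-1.35722252,  0.53718139, -0.00442422,  1.53883427,  0.00260641,
        1.06729831, -0.07121054]), 'qvel': array([ 0.00027177,  0.00054846,  0.00206767, -0.0008082 , -0.00061924,
        0.00160846,  0.00085274]), 'joint_torque': array([-4.41599764e-05, -5.83390903e+01,  1.04839548e+00, -2.59111190e+01,
        1.22150348e-02,  9.40777216e-03,  1.36999370e-05]), 'ee_pos': array([0.17934748, 0.62412993, 0.23041851]), 'ee_rot': array([-3.13988261e+00,  1.38875396e-04,  2.86187100e+00]), 'contact_force': array([ 0.54668017, -0.18927024, -0.78330957]), 'moment': array([0.02448049, 0.00241753, 0.0233792 ]), 'grip_force': 0.0, 'gripper_width': 0.0853749965685618}
scene 502.2697621369253 [-0.11508581  1.54319982  0.78557876] [ 0.42522929 -0.78917634 -0.44314869]
side 365.3228985872382 [ 1.35581338 -0.35977527  0.94556361] [-0.58987015  0.46074239 -0.66315131]
```

View pics/scene0.png

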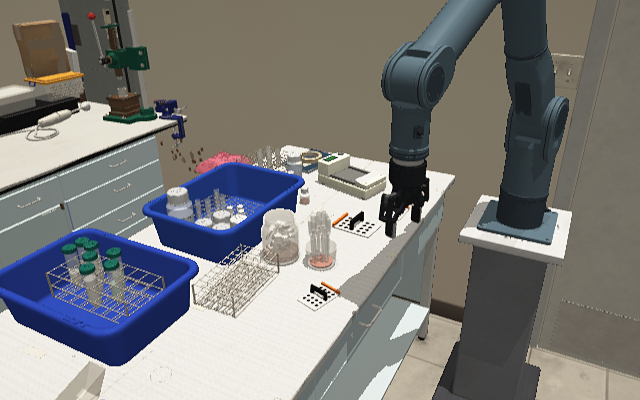

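View pics/side0.png

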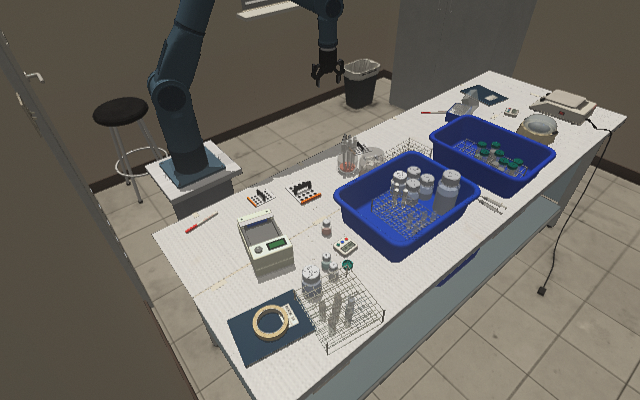

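The candidates for the carrier are at scene (355,222) and (318,292), and at side (302,192) and (262,198). The mixer is at scene (350,180) and side (265,245). I'll measure both candidates and enlarge a crop.

```bash
python3 - <<'E'
from h import *
for n,pts in (('scene',[(355,222),(318,292),(340,175),(372,190)]),('side',[(302,192),(262,198),(260,228),(270,258),(345,246),(327,229),(200,222)])):
    d=np.load(f'pics/{n}0.npy')
    for u,v in pts: print(n,u,v,w(n,u,v,d).round(3))
a=cv2.imread('pics/scene0.png')[145:315,270:440]; b=cv2.imread('pics/side0.png')[165:285,170:360]
a=cv2.resize(a,(560,560),interpolation=2)
cv2.imwrite('pics/c1.png',a); cv2.imwrite('pics/c2.png',cv2.resize(b,(800,505),interpolation=2))
E
```

```text
scene 355 222 [0.448 0.279 0.025]
scene 318 292 [0.383 0.643 0.019]
scene 340 175 [0.633 0.008 0.044]
scene 372 190 [0.491 0.041 0.027]
side 302 192 [0.456 0.257 0.006]
side 262 198 [0.379 0.119 0.002]
side 260 228 [0.546 0.011 0.041]
side 270 258 [ 0.701 -0.046  0.073]
side 345 246 [0.779 0.192 0.019]
side 327 229 [0.695 0.185 0.038]
side 200 222 [ 0.348 -0.126  0.006]
```

View pics/c2.png

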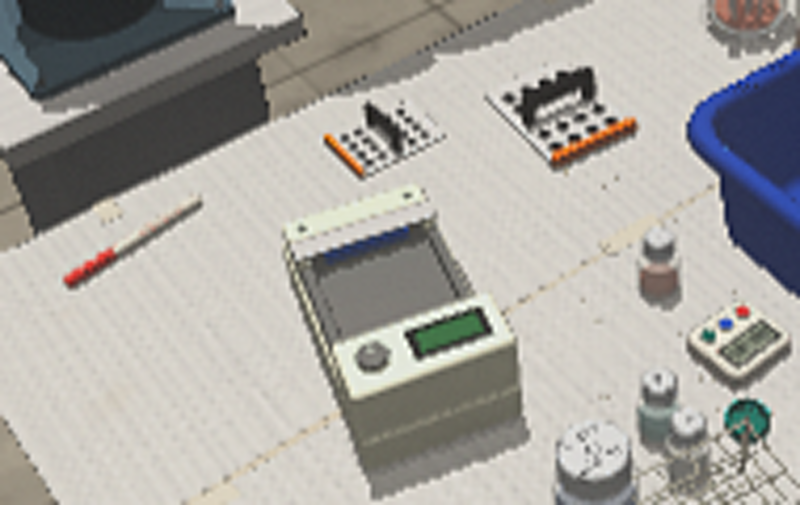

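The side crop shows two carrier-like items: a larger one at crop (575,115), i.e. world (0.456,0.26), and a small one at (385,135), i.e. (0.38,0.12). A third sits at scene (318,292), i.e. (0.38,0.64). I'll rectify to the plate plane to compare sizes.

```bash
cat >> h.py <<'E'
def ortho(img,n,z,x0,x1,y0,y1,s):
    # rows: x from x1 (top) to x0 ; cols: y from y1 (left) to y0, s px/m
    m=env.camera_model(n); H=int((x1-x0)*s);W=int((y1-y0)*s)
    r,c=np.mgrid[:H,:W]; P=np.stack([x1-r/s,y1-c/s,np.full(r.shape,z)],-1)@m['R'].T+m['t']
    return cv2.remap(img,(P[...,0]/P[...,2]*m['fx']+m['cx']).astype('f4'),(P[...,1]/P[...,2]*m['fy']+m['cy']).astype('f4'),1)
E
python3 - <<'E'
from h import *
S=cv2.imread('pics/scene0.png');D=cv2.imread('pics/side0.png')
a=ortho(D,'side',.006,.3,.55,.07,.37,1300)
b=ortho(S,'scene',.006,.3,.5,.55,.75,1300)
c=ortho(S,'scene',.006,.35,.55,.17,.37,1300)
cv2.imwrite('pics/o1.png',np.vstack([cv2.copyMakeBorder(a,0,0,0,520-a.shape[1] if a.shape[1]<520 else 0,0),np.hstack([c,b])[:, :max(520,a.shape[1])]]))
E
```

```text
Traceback (most recent call last):
ValueError: all the input array dimensions except for the concatenation axis must match exactly, but along dimension 1, the array at index 0 has size 520 and the array at index 1 has size 519
```

```bash
sed -i 's/int((x1-x0)\*s);W=int((y1-y0)\*s)/round((x1-x0)*s);W=round((y1-y0)*s)/' h.py
python3 - <<'E'
from h import *
S=cv2.imread('pics/scene0.png');D=cv2.imread('pics/side0.png')
k=1300
a=ortho(D,'side',.006,.35,.55,.07,.37,k)   # 390x260
b=ortho(S,'scene',.006,.3,.5,.55,.75,k)
c=ortho(S,'scene',.006,.35,.55,.17,.37,k)
a=np.hstack([a,np.zeros((260,130,3),'u1')])
cv2.imwrite('pics/o1.png',np.vstack([a,np.hstack([c,b])]))
E
```

```text
(no output)
```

View pics/o1.png

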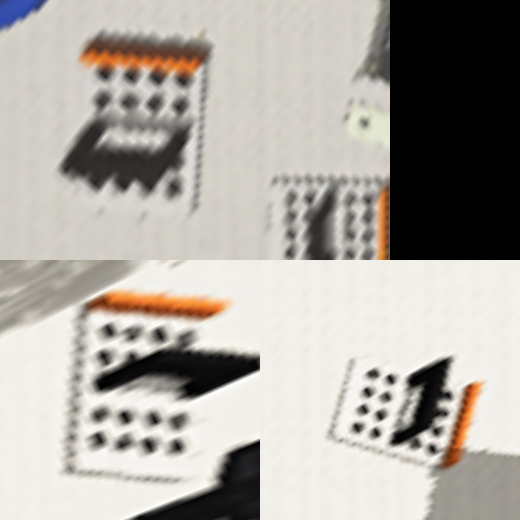

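The lower-left carrier measures about 130 x 94 mm, at world (0.456,0.27), so it's the largest and the one meant. The others are about 95 mm long. Next is the mixer from the depth clouds, plus a helper to plan the moves.

```bash
cat >> h.py <<'E'
def plan(p,rpy):
    s=env.state(); R=Ro.from_euler('xyz',s['ee_rot']); T=Ro.from_euler('xyz',rpy)
    print('t',round(s['time_s'],2),'pos',s['ee_pos'].round(4),'rpy',np.degrees(s['ee_rot']).round(2),'F',s['contact_force'].round(1),'w',round(s['gripper_width'],4),'gf',round(s['grip_force'],1))
    print('shift mm, cur tool axes',(R.inv().apply(np.array(p)-s['ee_pos'])*1e3).round(1),'turn x10deg',np.degrees((R.inv()*T).as_rotvec()/10).round(3), 'shift after turn',(T.inv().apply(np.array(p)-s['ee_pos'])*1e3).round(1))
E
python3 - <<'E'
from h import *
for n in ('scene','side'):
    P=cloud(n,np.load(f'pics/{n}0.npy')).reshape(-1,3)
    P=P[(P[:,0]>.42)&(P[:,0]<.8)&(P[:,1]>-.14)&(P[:,1]<.14)]
    for lo,hi in ((.088,.105),(.062,.074),(.04,.05)):
        q=P[(P[:,2]>lo)&(P[:,2]<hi)]
        print(n,lo,len(q),cv2.minAreaRect((q[:,:2]*1000).astype('f4')) if len(q)>3 else '',np.median(q,0).round(4), q.min(0).round(3),q.max(0).round(3))
plan([.456,.265,.30],[np.pi,0,np.radians(85)])
E
```

```text
scene 0.088 221 ((673.8712768554688, -20.117324829101562), (130.42059326171875, 62.65619659423828), 76.11339569091797) [ 0.6707 -0.0162  0.0945] [ 0.631 -0.088  0.088] [0.713 0.043 0.105]
scene 0.062 202 ((640.0413818359375, 8.643203735351562), (328.6109924316406, 165.08627319335938), 7.222970485687256) [0.5432 0.0179 0.0653] [ 0.476 -0.075  0.062] [0.799 0.11  0.074]
scene 0.04 449 ((634.218505859375, -6.477638244628906), (131.1300048828125, 316.81329345703125), 77.10585021972656) [0.5974 0.0076 0.0447] [ 0.47  -0.075  0.04 ] [0.8  0.09 0.05]
side 0.088 592 ((678.4261474609375, -27.692840576171875), (125.3388900756836, 58.75236129760742), 74.8244400024414) [ 0.681  -0.0305  0.0936] [ 0.64  -0.093  0.088] [0.721 0.039 0.103]
side 0.062 218 ((646.7172241210938, -7.2679901123046875), (324.9423828125, 183.01014709472656), 8.45483112335205) [ 0.6892 -0.0145  0.0656] [ 0.486 -0.094  0.062] [0.795 0.107 0.074]
side 0.04 682 ((640.4620361328125, -11.334136962890625), (336.8728942871094, 169.33770751953125), 5.701739311218262) [ 0.572  -0.0029  0.0435] [ 0.474 -0.092  0.04 ] [0.8   0.089 0.05 ]
t 0.1 pos [0.1794 0.6242 0.2305] rpy [-1.7991e+02  1.0000e-02  1.6397e+02] F [0.3 0.2 0.2] w 0.085 gf 0.0
shift mm, cur tool axes [-365.1 -268.9  -69. ] turn x10deg [-7.000e-03  7.000e-03  7.897e+00] shift after turn [-333.7  306.9  -69.5]
```

Request:
move_arm(motion=[{"wz": 1, "dz": -14}, {"wz": 1, "dz": -14}, {"wz": 1, "dz": -14}, {"wz": 1, "dz": -14}, {"wz": 1, "dz": -14}])

```text
schema error: expected keys wx, wy, wz, dx, dy, dz, jaw
```

Request:
move_arm(motion=[{"wz": 1}, {"wz": 1}, {"wz": 0.9}, {"dx": -42, "dy": 38}, {"dx": -42, "dy": 38}])

```text
schema error: expected keys wx, wy, wz, dx, dy, dz, jaw
```

Request:
move_arm(motion=[{"dx": -42, "dy": 38}, {"dx": -42, "dy": 38}, {"dx": -42, "dy": 38}, {"dx": -42, "dy": 38}, {"dx": -42, "dy": 38}])

```text
schema error: expected keys wx, wy, wz, dx, dy, dz, jaw
```

Request:
move_arm(motion=[{"dx": -40, "dy": 41}, {}, {}])

```text
schema error: expected keys wx, wy, wz, dx, dy, dz, jaw
```

```bash
cat >> h.py <<'E'
def wcam():
    s=env.state(); T=np.eye(4); T[:3,:3]=Ro.from_euler('xyz',s['ee_rot']).as_matrix(); T[:3,3]=s['ee_pos']
    m=dict(env.camera_model('wrist')); C=T@np.array(m['T_tool_cam']); m['R']=C[:3,:3].T; m['t']=-m['R']@C[:3,3]; return m
def orthom(img,m,z,x0,x1,y0,y1,s):
    H=round((x1-x0)*s);W=round((y1-y0)*s); r,c=np.mgrid[:H,:W]
    P=np.stack([x1-r/s,y1-c/s,np.full(r.shape,z)],-1)@m['R'].T+m['t']
    return cv2.remap(img,(P[...,0]/P[...,2]*m['fx']+m['cx']).astype('f4'),(P[...,1]/P[...,2]*m['fy']+m['cy']).astype('f4'),1)
E
python3 - <<'E'
from h import *
plan([.456,.265,.30],[np.pi,0,np.radians(85)])
m=wcam(); p,d=snap('wrist','w1'); print(-m['R'].T@m['t'],m['R'][2],m['fx'],d.min(),d.max())
b=p[:,:,::-1].copy()
cv2.imwrite('pics/w1o.png',np.hstack([orthom(b,m,.006,.36,.56,.18,.36,2200),orthom(b,m,.04,.36,.56,.18,.36,2200)]))
np.save('pics/w1m.npy',m)
E
```

```text
t 0.1 pos [0.1794 0.6242 0.2305] rpy [-1.7991e+02  1.0000e-02  1.6397e+02] F [0.3 0.2 0.2] w 0.085 gf 0.0
shift mm, cur tool axes [-365.1 -268.9  -69. ] turn x10deg [-7.000e-03  7.000e-03  7.897e+00] shift after turn [-333.7  306.9  -69.5]
[0.09608914 0.64732858 0.37279754] [ 0.31589027 -0.09167771 -0.94435615] 323.6463574743396 0.0 1.3410844
```

View pics/w1o.png

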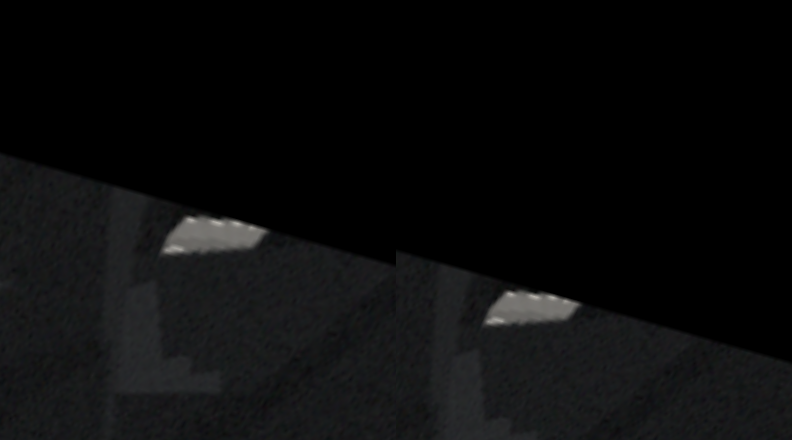

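The moves were refused because every key is required, so that picture shows nothing useful. I'll send them again.

Request:
move_arm(motion=[{"wx": 0, "wy": 0, "wz": 1, "dx": 0, "dy": 0, "dz": -14, "jaw": 85}, {"wx": 0, "wy": 0, "wz": 1, "dx": 0, "dy": 0, "dz": -14, "jaw": 85}, {"wx": 0, "wy": 0, "wz": 1, "dx": 0, "dy": 0, "dz": -14, "jaw": 85}, {"wx": 0, "wy": 0, "wz": 1, "dx": 0, "dy": 0, "dz": -14, "jaw": 85}, {"wx": 0, "wy": 0, "wz": 1, "dx": 0, "dy": 0, "dz": -14, "jaw": 85}])

```text
time_s: 0.78
ee_pos: [0.1794, 0.6245, 0.3014]
ee_rot: [-3.141, 0.001, 1.983]
contact_force: [0.4, -1.1, 0.2]
gripper_width: 0.085
grip_force: 0.0
```

Request:
move_arm(motion=[{"wx": 0, "wy": 0, "wz": 1, "dx": 0, "dy": 0, "dz": 0, "jaw": 85}, {"wx": 0, "wy": 0, "wz": 1, "dx": 0, "dy": 0, "dz": 0, "jaw": 85}, {"wx": 0, "wy": 0, "wz": 0.9, "dx": 0, "dy": 0, "dz": 0, "jaw": 85}, {"wx": 0, "wy": 0, "wz": 0, "dx": -42, "dy": 38, "dz": 0, "jaw": 85}, {"wx": 0, "wy": 0, "wz": 0, "dx": -42, "dy": 38, "dz": 0, "jaw": 85}])

```text
time_s: 1.4
ee_pos: [0.2482, 0.5333, 0.3008]
ee_rot: [3.141, 0.001, 1.485]
contact_force: [0.8, -0.6, 0.1]
gripper_width: 0.085
grip_force: 0.0
```

Request:
move_arm(motion=[{"wx": 0, "wy": 0, "wz": 0, "dx": -42, "dy": 38, "dz": 0, "jaw": 85}, {"wx": 0, "wy": 0, "wz": 0, "dx": -42, "dy": 38, "dz": 0, "jaw": 85}, {"wx": 0, "wy": 0, "wz": 0, "dx": -42, "dy": 38, "dz": 0, "jaw": 85}, {"wx": 0, "wy": 0, "wz": 0, "dx": -42, "dy": 38, "dz": 0, "jaw": 85}, {"wx": 0, "wy": 0, "wz": 0, "dx": -42, "dy": 38, "dz": 0, "jaw": 85}])

```text
time_s: 2.02
ee_pos: [0.4194, 0.3069, 0.3013]
ee_rot: [-3.142, -0.0, 1.483]
contact_force: [1.9, -0.0, -0.1]
gripper_width: 0.0849
grip_force: 0.0
```

Request:
move_arm(motion=[{"wx": 0, "wy": 0, "wz": 0, "dx": -40, "dy": 41, "dz": 0, "jaw": 85}, {"wx": 0, "wy": 0, "wz": 0, "dx": 0, "dy": 0, "dz": 0, "jaw": 85}, {"wx": 0, "wy": 0, "wz": 0, "dx": 0, "dy": 0, "dz": 0, "jaw": 85}])

```text
time_s: 2.4
ee_pos: [0.4556, 0.2656, 0.3011]
ee_rot: [-3.141, -0.0, 1.483]
contact_force: [0.6, 0.7, 0.4]
gripper_width: 0.085
grip_force: 0.0
```

```bash

python3 - <<'E'
from h import *
plan([.456,.265,.30],[np.pi,0,np.radians(85)])
m=wcam(); p,d=snap('wrist','w1'); print(-m['R'].T@m['t'],m['R'][2],m['fx'],d.min(),d.max())
b=p[:,:,::-1].copy()
cv2.imwrite('pics/w2o.png',np.hstack([orthom(b,m,.006,.36,.56,.18,.36,2200),orthom(b,m,.04,.36,.56,.18,.36,2200)]))
np.save('pics/w1m.npy',m)
E
```

```text
t 2.4 pos [0.4556 0.2656 0.3011] rpy [-1.7996e+02 -1.0000e-02  8.4980e+01] F [0.6 0.7 0.4] w 0.085 gf 0.0
shift mm, cur tool axes [-0.5  0.5  1.1] turn x10deg [-0.004 -0.001 -0.002] shift after turn [-0.5  0.5  1.1]
[0.46138866 0.34962956 0.44341041] [-0.02908344 -0.32699409 -0.94457875] 323.6463574743396 0.0 1.4179426
```

View pics/w2o.png

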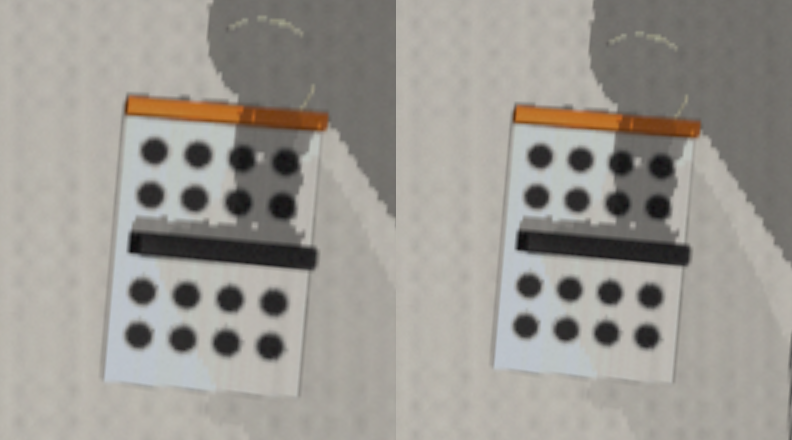

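The rectified view gives the carrier at 130 x 89 mm. The bar centre in the right panel is at (604,247), so world (0.448,0.2645), with yaw about -4.65°. I'll grasp there with the tool at yaw 85.35°, and read the mixer from the same wrist image.

```bash

python3 - <<'E'
from h import *
plan([.448,.2645,.014],[np.pi,0,np.radians(85.35)])
m=np.load('pics/w1m.npy',allow_pickle=True).item(); b=cv2.imread('pics/w1.png'); d=np.load('pics/w1.npy')
A=orthom(b,m,.045,.45,.75,-.11,.09,1950); B=orthom(b,m,.095,.45,.75,-.11,.09,1950)
cv2.imwrite('pics/m1.png',np.hstack([A,B]))
v,u=np.mgrid[:400,:640]; c=np.stack([(u-m['cx'])/m['fx']*d,(v-m['cy'])/m['fy']*d,d],-1)
P=((c-m['t'])@m['R']).reshape(-1,3); P=P[(d.ravel()>0)&(P[:,0]>.42)&(P[:,0]<.8)&(P[:,1]>-.14)&(P[:,1]<.12)]
for lo,hi in ((.09,.1),(.043,.047),(.06,.072)):
    q=P[(P[:,2]>lo)&(P[:,2]<hi)]; print(lo,len(q),cv2.minAreaRect((q[:,:2]*1000).astype('f4')) if len(q)>3 else '',np.median(q,0).round(4))
E
```

```text
t 2.45 pos [0.4551 0.2662 0.301 ] rpy [-1.7995e+02 -1.0000e-02  8.5070e+01] F [-0.3  1.1 -0.2] w 0.0848 gf 0.0
shift mm, cur tool axes [ -2.4  -6.7 287. ] turn x10deg [-0.005 -0.001 -0.028] shift after turn [ -2.3  -7.  287. ]
0.09 457 ((670.8142700195312, -23.622825622558594), (125.57835388183594, 54.353294372558594), 71.68571472167969) [0.6862 0.0276 0.0943]
0.043 1741 ((655.1287231445312, 24.203109741210938), (300.3427429199219, 146.0302734375), 6.56157112121582) [ 0.5609 -0.007   0.0447]
0.06 2454 ((633.9093017578125, 31.922229766845703), (345.44952392578125, 124.84083557128906), 6.465595722198486) [0.5155 0.0302 0.0617]
```

View pics/m1.png

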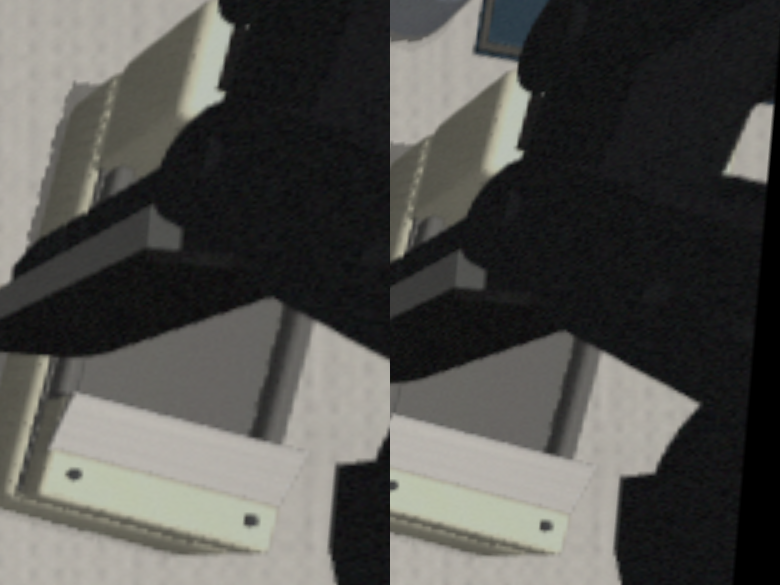

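The gripper hides most of the mixer in this view. The visible parts are the hood at (160,490) and the right rail at (285,370). Before grasping I'll go over the mixer for one clean view.

Request:
move_arm(motion=[{"wx": 0, "wy": 0, "wz": 0, "dx": -42, "dy": 25, "dz": 0, "jaw": 85}, {"wx": 0, "wy": 0, "wz": 0, "dx": -42, "dy": 25, "dz": 0, "jaw": 85}, {"wx": 0, "wy": 0, "wz": 0, "dx": -42, "dy": 25, "dz": 0, "jaw": 85}, {"wx": 0, "wy": 0, "wz": 0, "dx": -42, "dy": 25, "dz": 0, "jaw": 85}, {"wx": 0, "wy": 0, "wz": 0, "dx": -42, "dy": 25, "dz": 0, "jaw": 85}])

```text
time_s: 3.08
ee_pos: [0.5624, 0.0459, 0.3012]
ee_rot: [-3.141, -0.001, 1.487]
contact_force: [0.8, 1.0, -0.9]
gripper_width: 0.0851
grip_force: 0.0
```

Request:
move_arm(motion=[{"wx": 0, "wy": 0, "wz": 0, "dx": -44, "dy": 27, "dz": 0, "jaw": 85}, {"wx": 0, "wy": 0, "wz": 0, "dx": 0, "dy": 0, "dz": 0, "jaw": 85}, {"wx": 0, "wy": 0, "wz": 0, "dx": 0, "dy": 0, "dz": 0, "jaw": 85}])

```text
time_s: 3.45
ee_pos: [0.5849, 0.001, 0.3009]
ee_rot: [-3.141, -0.001, 1.485]
contact_force: [-0.3, 0.7, -0.5]
gripper_width: 0.085
grip_force: 0.0
```

```bash

python3 - <<'E'
from h import *
m=wcam(); p,d=snap('wrist','w3'); np.save('pics/w3m.npy',m); b=p[:,:,::-1].copy()
A=orthom(b,m,.045,.45,.75,-.11,.09,1950); B=orthom(b,m,.095,.45,.75,-.11,.09,1950)
cv2.imwrite('pics/m2.png',np.hstack([A,B]))
v,u=np.mgrid[:400,:640]; c=np.stack([(u-m['cx'])/m['fx']*d,(v-m['cy'])/m['fy']*d,d],-1)
P=((c-m['t'])@m['R']).reshape(-1,3); P=P[(d.ravel()>0)&(P[:,0]>.42)&(P[:,0]<.8)&(P[:,1]>-.14)&(P[:,1]<.12)]
np.save('pics/w3P.npy',P)
for lo,hi in ((.09,.1),(.043,.047),(.06,.072)):
    q=P[(P[:,2]>lo)&(P[:,2]<hi)]; print(lo,len(q),cv2.minAreaRect((q[:,:2]*1000).astype('f4')) if len(q)>3 else '',np.median(q,0).round(4))
plan([.448,.2645,.3],[np.pi,0,np.radians(85.35)])
E
```

```text
0.09 4988 ((675.117431640625, -26.990257263183594), (125.60497283935547, 57.19401550292969), 75.38439178466797) [ 0.6761 -0.0175  0.0948]
0.043 7516 ((655.754150390625, 15.212600708007812), (287.3379211425781, 160.7701416015625), 6.927873134613037) [ 0.5886 -0.0014  0.0447]
0.06 4032 ((637.0385131835938, 7.8724365234375), (344.395263671875, 172.05368041992188), 6.23793363571167) [0.5137 0.0239 0.0617]
t 3.5 pos [0.5848 0.0014 0.3009] rpy [-1.7994e+02 -6.0000e-02  8.5170e+01] F [ 0.2  0.2 -0.4] w 0.0852 gf 0.0
shift mm, cur tool axes [ 250.6 -158.5    1.4] turn x10deg [-0.006 -0.006 -0.018] shift after turn [ 251.1 -157.7    0.9]
```

View pics/m2.png

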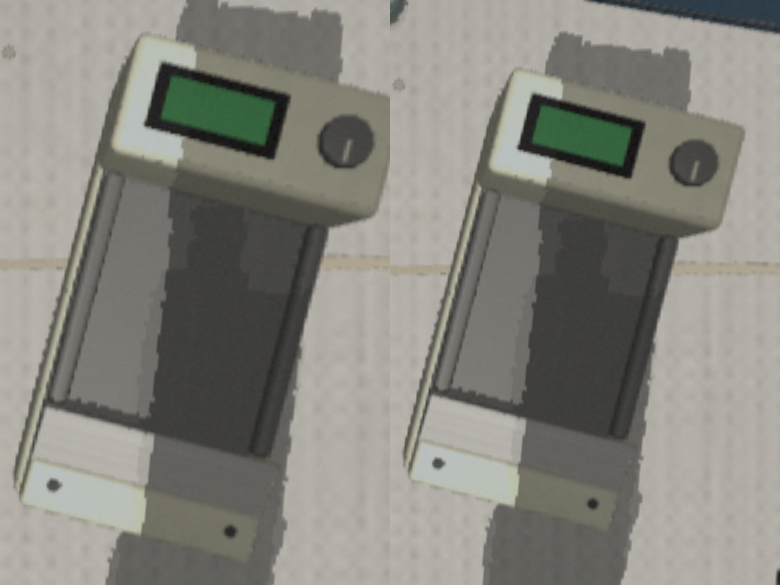

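Mixer from the head-top rectangle (125.6 x 57.2 mm against 126 x 57 nominal): yaw -14.6°, origin about (0.5817,-0.0027). I'll cross-check with the rails and the hood.

```bash

python3 - <<'E'
from h import *
P=np.load('pics/w3P.npy'); a=np.radians(-14.6); X=np.array([np.cos(a),np.sin(a)]);Y=np.array([-np.sin(a),np.cos(a)])
r=P[:,:2]-[.5817,-.0027]; x=r@X*1e3;y=r@Y*1e3;z=P[:,2]*1e3-45
k=(abs(x)<40)
for lo in range(-70,70,2):
    s=k&(y>=lo)&(y<lo+2)
    if 36<abs(lo+1)<68: print((lo,round(float(np.median(z[s])),1),int(s.sum())),end=' ')
print()
for lo in range(-114,-40,3):
    s=(abs(y)<35)&(x>=lo)&(x<lo+3); print((lo,round(float(np.median(z[s])),1),int(s.sum())),end=' ')
print()
for nm,s in (('headtop',(z>46)&(z<53)),('hoodtop',(z>12)&(z<25)&(x<-45)&(x>-110)&(abs(y)<70))):
    print(nm,x[s].min(),x[s].max(),y[s].min(),y[s].max(),np.percentile(y[s],[1,50,99]),cv2.minAreaRect(np.c_[x,y][s].astype('f4')))
# gradient profile across rails in bed-plane rectified picture
m=np.load('pics/w3m.npy',allow_pickle=True).item(); g=cv2.imread('pics/w3.png',0).astype('f4')
for zz,nm in ((.045,'bed'),(.055,'railtop')):
    yy=np.arange(-64,64,1.); xx=np.arange(-35,45,1.)
    gx,gy=np.meshgrid(xx,yy); W=np.stack([.5817+(gx*X[0]+gy*Y[0])/1e3,-.0027+(gx*X[1]+gy*Y[1])/1e3,np.full(gx.shape,zz)],-1)@m['R'].T+m['t']
    I=cv2.remap(g,(W[...,0]/W[...,2]*m['fx']+m['cx']).astype('f4'),(W[...,1]/W[...,2]*m['fy']+m['cy']).astype('f4'),1)
    pr=np.median(I,1); print(nm,[(int(v),int(q)) for v,q in zip(yy,pr) if 38<abs(v)<64])
E
```

```text
(-68, nan, 0) (-66, nan, 0) (-64, nan, 0) (-62, nan, 0) (-60, 6.2, 1) (-58, 9.0, 51) (-56, 9.6, 84) (-54, 9.7, 92) (-52, 9.4, 93) (-50, 7.3, 219) (-48, 0.2, 121) (-46, -0.3, 87) (-44, -0.3, 94) (-42, -0.3, 95) (-40, -0.4, 87) (-38, -0.2, 91) (36, -0.2, 109) (38, -0.4, 107) (40, -0.3, 113) (42, -0.2, 112) (44, -0.3, 113) (46, -0.3, 69) (48, 8.6, 104) (50, 9.7, 120) (52, 9.8, 119) (54, 9.5, 118) (56, 8.3, 161) (58, -2.3, 130) (60, -4.3, 123) (62, -23.7, 217) (64, -44.8, 97) (66, -44.6, 95) 
(-114, nan, 0) (-111, nan, 0) (-108, nan, 0) (-105, 14.6, 101) (-102, 15.7, 147) (-99, 15.7, 146) (-96, 15.7, 147) (-93, 15.6, 147) (-90, 15.7, 143) (-87, 15.8, 152) (-84, 15.5, 153) (-81, 14.3, 146) (-78, 15.1, 140) (-75, 320.6, 372) (-72, 327.7, 880) (-69, 326.3, 1010) (-66, 325.6, 1134) (-63, 324.8, 1801) (-60, 322.6, 1051) (-57, 318.6, 1022) (-54, 315.6, 1186) (-51, 315.4, 958) (-48, 306.2, 1145) (-45, 302.2, 1433) (-42, 295.2, 1767) 
headtop 67.91904003415004 124.56412310110585 -61.69035909305169 62.80325644086468 [-60.00729403   9.57942949  61.33857546] ((96.28997039794922, 0.5307655334472656)
[... 230 characters left out ...]
2.040157318115234, 117.92326354980469), 0.017954347655177116)
bed [(-63, 152), (-62, 114), (-61, 89), (-60, 68), (-59, 59), (-58, 59), (-57, 60), (-56, 62), (-55, 64), (-54, 61), (-53, 57), (-52, 51), (-51, 46), (-50, 44), (-49, 51), (-48, 59), (-47, 61), (-46, 61), (-45, 61), (-44, 61), (-43, 61), (-42, 61), (-41, 61), (-40, 61), (-39, 61), (39, 118), (40, 118), (41, 118), (42, 118), (43, 118), (44, 118), (45, 118), (46, 116), (47, 94), (48, 82), (49, 96), (50, 106), (51, 110), (52, 112), (53, 115), (54, 116), (55, 102), (56, 86), (57, 66), (58, 75), (59, 117), (60, 168), (61, 166), (62, 139), (63, 104)]
railtop [(-63, 172), (-62, 172), (-61, 171), (-60, 165), (-59, 144), (-58, 110), (-57, 83), (-56, 63), (-55, 58), (-54, 59), (-53, 61), (-52, 63), (-51, 63), (-50, 59), (-49, 54), (-48, 49), (-47, 44), (-46, 47), (-45, 57), (-44, 61), (-43, 61), (-42, 61), (-41, 61), (-40, 61), (-39, 61), (39, 118), (40, 118), (41, 118), (42, 118), (43, 118), (44, 118), (45, 118), (46, 118), (47, 117), (48, 94), (49, 82), (50, 97), (51, 106), (52, 110), (53, 112), (54, 116), (55, 114), (56, 99), (57, 81), (58, 65), (59, 81), (60, 137), (61, 173), (62, 159), (63, 126)]
  return _methods._mean(a, axis=axis, dtype=dtype,
  ret = ret.dtype.type(ret / rcount)
```

The rails' inner faces come out at -49/+47.5 mm and the hood front at -52.7, so the mixer origin is (0.5816,-0.0032) with yaw -14.6°. Going back to the carrier to grasp it.

Request:
move_arm(motion=[{"wx": 0, "wy": 0, "wz": 0, "dx": 42, "dy": -26, "dz": 0, "jaw": 60}, {"wx": 0, "wy": 0, "wz": 0, "dx": 42, "dy": -26, "dz": 0, "jaw": 50}, {"wx": 0, "wy": 0, "wz": 0, "dx": 42, "dy": -26, "dz": 0, "jaw": 50}, {"wx": 0, "wy": 0, "wz": 0, "dx": 42, "dy": -26, "dz": 0, "jaw": 50}, {"wx": 0, "wy": 0, "wz": 0, "dx": 42, "dy": -26, "dz": 0, "jaw": 50}])

```text
time_s: 4.12
ee_pos: [0.4719, 0.2227, 0.3015]
ee_rot: [-3.141, -0.001, 1.487]
contact_force: [0.5, -0.2, 0.4]
gripper_width: 0.0501
grip_force: 0.0
```

Request:
move_arm(motion=[{"wx": 0, "wy": 0, "wz": -0.02, "dx": 41, "dy": -28, "dz": 40, "jaw": 50}, {"wx": 0, "wy": 0, "wz": 0, "dx": 0, "dy": 0, "dz": 50, "jaw": 50}, {"wx": 0, "wy": 0, "wz": 0, "dx": 0, "dy": 0, "dz": 50, "jaw": 50}, {"wx": 0, "wy": 0, "wz": 0, "dx": 0, "dy": 0, "dz": 40, "jaw": 50}, {"wx": 0, "wy": 0, "wz": 0, "dx": 0, "dy": 0, "dz": 0, "jaw": 50}])

```text
time_s: 4.75
ee_pos: [0.4471, 0.2622, 0.12]
ee_rot: [-3.137, 0.003, 1.49]
contact_force: [-0.5, -0.9, 0.4]
gripper_width: 0.0501
grip_force: 0.0
```

```bash
python3 - <<'E'
from h import *
plan([.448,.2645,.014],[np.pi,0,np.radians(85.35)])
E
```

```text
t 4.75 pos [0.4471 0.2622 0.12  ] rpy [-179.72    0.2    85.35] F [-0.5 -0.9  0.4] w 0.0501 gf 0.0
shift mm, cur tool axes [  2.8   1.3 105.9] turn x10deg [-0.028  0.02  -0.   ] shift after turn [  2.4   0.8 106. ]
```

Request:
move_arm(motion=[{"wx": 0, "wy": 0, "wz": 0, "dx": 2, "dy": 1, "dz": 40, "jaw": 50}, {"wx": 0, "wy": 0, "wz": 0, "dx": 0, "dy": 0, "dz": 40, "jaw": 50}, {"wx": 0, "wy": 0, "wz": 0, "dx": 0, "dy": 0, "dz": 25.5, "jaw": 50}, {"wx": 0, "wy": 0, "wz": 0, "dx": 0, "dy": 0, "dz": 0, "jaw": 50}])

```text
time_s: 5.25
ee_pos: [0.451, 0.2647, 0.017]
ee_rot: [-3.141, -0.0, 1.488]
contact_force: [0.2, 0.2, 0.0]
gripper_width: 0.0499
grip_force: 0.0
```

```bash
python3 - <<'E'
from h import *
plan([.448,.2645,.014],[np.pi,0,np.radians(85.35)])
E
```

```text
t 5.25 pos [0.451  0.2647 0.017 ] rpy [-1.7995e+02 -1.0000e-02  8.5260e+01] F [0.2 0.2 0. ] w 0.0499 gf 0.0
shift mm, cur tool axes [-0.5 -2.9  3. ] turn x10deg [-0.005 -0.001 -0.009] shift after turn [-0.5 -2.9  3. ]
```

Request:
move_arm(motion=[{"wx": 0, "wy": 0, "wz": -0.01, "dx": 0, "dy": -3, "dz": 2.5, "jaw": 50}, {"wx": 0, "wy": 0, "wz": 0, "dx": 0, "dy": 0, "dz": 0, "jaw": 20}, {"wx": 0, "wy": 0, "wz": 0, "dx": 0, "dy": 0, "dz": 0, "jaw": 0}, {"wx": 0, "wy": 0, "wz": 0, "dx": 0, "dy": 0, "dz": 0, "jaw": 0}, {"wx": 0, "wy": 0, "wz": 0, "dx": 0, "dy": 0, "dz": 0, "jaw": 0}])

```text
time_s: 5.88
ee_pos: [0.4489, 0.2644, 0.015]
ee_rot: [3.141, -0.001, 1.488]
contact_force: [-1.4, -0.0, 7.1]
gripper_width: 0.0087
grip_force: 59.7
```

```bash
python3 - <<'E'
from h import *
plan([.448,.2645,.014],[np.pi,0,np.radians(85.35)])
E
```

```text
t 5.88 pos [0.4489 0.2644 0.015 ] rpy [ 1.7997e+02 -7.0000e-02  8.5260e+01] F [-1.4 -0.   7.1] w 0.0087 gf 59.7
shift mm, cur tool axes [ 0.  -0.9  1. ] turn x10deg [ 0.003 -0.007 -0.009] shift after turn [ 0.  -0.9  1. ]
```

Gripped (59.7 N). Lift, and work out the tilted pose above the bed.

Request:
move_arm(motion=[{"wx": 0, "wy": 0, "wz": 0, "dx": 0, "dy": 0, "dz": -15, "jaw": 0}, {"wx": 0, "wy": 0, "wz": 0, "dx": 0, "dy": 0, "dz": -50, "jaw": 0}, {"wx": 0, "wy": 0, "wz": 0, "dx": 0, "dy": 0, "dz": -55, "jaw": 0}, {"wx": 0, "wy": 0, "wz": 0, "dx": 0, "dy": 0, "dz": -55, "jaw": 0}, {"wx": 0, "wy": 0, "wz": 0, "dx": 0, "dy": 0, "dz": -15, "jaw": 0}])

```text
time_s: 6.5
ee_pos: [0.45, 0.2646, 0.2078]
ee_rot: [3.137, -0.004, 1.488]
contact_force: [1.1, 1.0, -3.4]
gripper_width: 0.0088
grip_force: 59.2
```

```bash
cat >> h.py <<'E'
O=np.array([.5816,-.0032,.045]); YAW=-14.6; HG=.015; YO=0.
R0=Ro.from_euler('z',90,degrees=True)*Ro.from_euler('x',180,degrees=True); M=Ro.from_euler('z',YAW,degrees=True)
def tgt(xe,ze,th,ye=0):
    Rc=M*Ro.from_euler('y',-th,degrees=True)
    p=O+M.apply(np.array([xe,ye,ze])/1e3)+Rc.apply([.065,YO,HG])
    plan(p,(Rc*R0).as_euler('xyz'))
    s=env.state(); R=Ro.from_euler('xyz',s['ee_rot'])*R0.inv(); Q=M.inv()*R; a=np.degrees(Q.as_euler('ZYX'))
    e=M.inv().apply(s['ee_pos']-R.apply([.065,YO,HG])-O)*1e3
    print('now edge x,y,z',e.round(1),'yaw err,tilt,roll',(a*[1,-1,1]).round(2),'Fmix',M.inv().apply(s['contact_force']).round(1),'q',s['joints'].round(2))
E
python3 - <<'E'
from h import *
tgt(-43,70,31)
E
```

```text
t 6.5 pos [0.45   0.2646 0.2078] rpy [179.76  -0.24  85.24] F [ 1.1  1.  -3.4] w 0.0088 gf 59.2
shift mm, cur tool axes [-257.   158.1   46.1] turn x10deg [-3.071 -0.292  0.953] shift after turn [-225.9  147.4  142.8]
now edge x,y,z [-258.9  214.9  147.6] yaw err,tilt,roll [9.84 0.24 0.24] Fmix [ 0.8  1.2 -3.4] q [-1.01  0.37  0.49  1.93 -0.22  0.89 -0.49]
```

Request:
move_arm(motion=[{"wx": -0.77, "wy": -0.07, "wz": 0.24, "dx": 0, "dy": 0, "dz": -5, "jaw": 0}, {"wx": -0.77, "wy": -0.07, "wz": 0.24, "dx": 0, "dy": 0, "dz": -5, "jaw": 0}, {"wx": -0.77, "wy": -0.07, "wz": 0.24, "dx": 0, "dy": 0, "dz": 0, "jaw": 0}, {"wx": -0.77, "wy": -0.07, "wz": 0.24, "dx": 0, "dy": 0, "dz": 0, "jaw": 0}, {"wx": 0, "wy": 0, "wz": 0, "dx": -25, "dy": 16, "dz": 15, "jaw": 0}])

```text
time_s: 7.12
ee_pos: [0.4574, 0.2419, 0.2073]
ee_rot: [2.614, 0.006, 1.336]
contact_force: [1.3, -0.3, -2.2]
gripper_width: 0.009
grip_force: 59.5
```

Request:
move_arm(motion=[{"wx": 0, "wy": 0, "wz": 0, "dx": -40, "dy": 26, "dz": 25, "jaw": 0}, {"wx": 0, "wy": 0, "wz": 0, "dx": -40, "dy": 26, "dz": 25, "jaw": 0}, {"wx": 0, "wy": 0, "wz": 0, "dx": -40, "dy": 26, "dz": 25, "jaw": 0}, {"wx": 0, "wy": 0, "wz": 0, "dx": -40, "dy": 26, "dz": 25, "jaw": 0}, {"wx": 0, "wy": 0, "wz": 0, "dx": 0, "dy": 0, "dz": 0, "jaw": 0}])

```text
time_s: 7.75
ee_pos: [0.5478, 0.0564, 0.1769]
ee_rot: [2.618, 0.011, 1.307]
contact_force: [-0.5, 0.4, -3.4]
gripper_width: 0.0089
grip_force: 59.5
```

```bash
python3 - <<'E'
from h import *
tgt(-43,70,31)
E
```

```text
t 7.75 pos [0.5478 0.0564 0.1769] rpy [150.01   0.65  74.88] F [-0.5  0.4 -3.4] w 0.0089 gf 59.5
shift mm, cur tool axes [-48.5  38.   40.6] turn x10deg [-0.101  0.082 -0.011] shift after turn [-49.2  37.2  40.5]
now edge x,y,z [-96.6  49.1  86.4] yaw err,tilt,roll [-0.14 29.99 -0.75] Fmix [-0.6  0.3 -3.4] q [-0.89  0.33  0.61  2.27  0.61  0.2  -1.18]
```

Request:
move_arm(motion=[{"wx": -0.1, "wy": 0.08, "wz": 0, "dx": -25, "dy": 19, "dz": 10, "jaw": 0}, {"wx": 0, "wy": 0, "wz": 0, "dx": -24, "dy": 18, "dz": 20, "jaw": 0}, {"wx": 0, "wy": 0, "wz": 0, "dx": 0, "dy": 0, "dz": 10, "jaw": 0}, {"wx": 0, "wy": 0, "wz": 0, "dx": 0, "dy": 0, "dz": 0, "jaw": 0}, {"wx": 0, "wy": 0, "wz": 0, "dx": 0, "dy": 0, "dz": 0, "jaw": 0}])

```text
time_s: 8.38
ee_pos: [0.5793, 0.0156, 0.1626]
ee_rot: [2.605, 0.003, 1.325]
contact_force: [0.4, -0.0, -3.4]
gripper_width: 0.0087
grip_force: 59.5
```

```bash
python3 - <<'E'
from h import *
tgt(-43,70,31)
E
```

```text
t 8.38 pos [0.5793 0.0156 0.1626] rpy [149.27   0.17  75.92] F [ 0.4 -0.  -3.4] w 0.0087 gf 59.5
shift mm, cur tool axes [-17.7   9.5   7.1] turn x10deg [-0.027 -0.012  0.053] shift after turn [-17.6   9.7   7.2]
now edge x,y,z [-55.2  17.1  71.4] yaw err,tilt,roll [ 0.62 30.73 -0.2 ] Fmix [ 0.4  0.1 -3.4] q [-0.43  0.35  0.22  2.23  1.07  0.2  -1.51]
```

Request:
move_arm(motion=[{"wx": 0, "wy": 0, "wz": 0.03, "dx": -9, "dy": 5, "dz": 4, "jaw": 0}, {"wx": 0, "wy": 0, "wz": 0.02, "dx": -9, "dy": 5, "dz": 3, "jaw": 0}, {"wx": 0, "wy": 0, "wz": 0, "dx": 0, "dy": 0, "dz": 0, "jaw": 0}, {"wx": 0, "wy": 0, "wz": 0, "dx": 0, "dy": 0, "dz": 0, "jaw": 0}])

```text
time_s: 8.88
ee_pos: [0.5871, -0.0048, 0.1621]
ee_rot: [2.604, -0.002, 1.317]
contact_force: [0.1, -0.7, -3.0]
gripper_width: 0.009
grip_force: 59.5
```

```bash
python3 - <<'E'
from h import *
tgt(-43,25,31)
E
```

```text
t 8.88 pos [ 0.5871 -0.0048  0.1621] rpy [ 1.4922e+02 -1.2000e-01  7.5470e+01] F [ 0.1 -0.7 -3. ] w 0.009 gf 59.5
shift mm, cur tool axes [  0.1 -24.   38.9] turn x10deg [-0.022 -0.014 -0.   ] shift after turn [  0.2 -24.2  38.8]
now edge x,y,z [-42.4  -0.2  70.9] yaw err,tilt,roll [-0.   30.78  0.14] Fmix [ 0.3 -0.6 -3. ] q [-0.31  0.35  0.14  2.21  1.11  0.2  -1.5 ]
```

Well aligned. Lower in steps.

Request:
move_arm(motion=[{"wx": -0.02, "wy": -0.01, "wz": 0, "dx": 0, "dy": -6, "dz": 10, "jaw": 0}, {"wx": 0, "wy": 0, "wz": 0, "dx": 0, "dy": -6, "dz": 10, "jaw": 0}, {"wx": 0, "wy": 0, "wz": 0, "dx": 0, "dy": -6, "dz": 10, "jaw": 0}, {"wx": 0, "wy": 0, "wz": 0, "dx": 0, "dy": -6, "dz": 9, "jaw": 0}, {"wx": 0, "wy": 0, "wz": 0, "dx": 0, "dy": 0, "dz": 0, "jaw": 0}])

```text
time_s: 9.5
ee_pos: [0.586, -0.0049, 0.1154]
ee_rot: [2.603, 0.0, 1.317]
contact_force: [0.5, -0.4, -2.5]
gripper_width: 0.0089
grip_force: 59.4
```

```bash
python3 - <<'E'
from h import *
tgt(-43,4,31)
E
```

```text
t 9.5 pos [ 0.586  -0.0049  0.1154] rpy [149.12   0.    75.44] F [ 0.5 -0.4 -2.5] w 0.0089 gf 59.4
shift mm, cur tool axes [  0.5 -10.1  17.3] turn x10deg [-0.012 -0.002  0.004] shift after turn [  0.5 -10.1  17.3]
now edge x,y,z [-43.4  -0.5  24.2] yaw err,tilt,roll [ 0.04 30.88 -0.  ] Fmix [ 0.6 -0.2 -2.5] q [-0.23  0.45  0.04  2.23  1.72  0.21 -2.13]
```

Request:
move_arm(motion=[{"wx": -0.01, "wy": 0, "wz": 0, "dx": 0.5, "dy": -3.5, "dz": 6, "jaw": 0}, {"wx": 0, "wy": 0, "wz": 0, "dx": 0, "dy": -3.5, "dz": 6, "jaw": 0}, {"wx": 0, "wy": 0, "wz": 0, "dx": 0, "dy": -3, "dz": 5, "jaw": 0}, {"wx": 0, "wy": 0, "wz": 0, "dx": 0, "dy": 0, "dz": 0, "jaw": 0}])

```text
time_s: 10.0
ee_pos: [0.587, -0.005, 0.0966]
ee_rot: [2.599, -0.0, 1.315]
contact_force: [0.4, -0.8, -3.0]
gripper_width: 0.0087
grip_force: 59.4
```

```bash
python3 - <<'E'
from h import *
tgt(-53,2.5,31)
E
```

```text
t 10.0 pos [ 0.587  -0.005   0.0966] rpy [ 1.4894e+02 -2.0000e-02  7.5360e+01] F [ 0.4 -0.8 -3. ] w 0.0087 gf 59.4
shift mm, cur tool axes [  0.4 -10.6  -3.2] turn x10deg [ 0.006  0.    -0.004] shift after turn [  0.4 -10.6  -3.2]
now edge x,y,z [-42.2  -0.4   5.2] yaw err,tilt,roll [-5.000e-02  3.106e+01  2.000e-02] Fmix [ 0.6 -0.7 -3. ] q [-0.16  0.5  -0.05  2.23  1.89  0.26 -2.28]
```

Request:
move_arm(motion=[{"wx": 0, "wy": 0, "wz": 0, "dx": 0.4, "dy": -3.5, "dz": -1, "jaw": 0}, {"wx": 0, "wy": 0, "wz": 0, "dx": 0, "dy": -3.5, "dz": -1, "jaw": 0}, {"wx": 0, "wy": 0, "wz": 0, "dx": 0, "dy": -3.5, "dz": -1, "jaw": 0}, {"wx": 0, "wy": 0, "wz": 0, "dx": 0, "dy": 0, "dz": 0, "jaw": 0}, {"wx": 0, "wy": 0, "wz": 0, "dx": 0, "dy": 0, "dz": 0, "jaw": 0}])

```text
time_s: 10.62
ee_pos: [0.5771, -0.0025, 0.0938]
ee_rot: [2.599, -0.0, 1.315]
contact_force: [-0.1, -0.1, -2.8]
gripper_width: 0.009
grip_force: 59.5
```

```bash
python3 - <<'E'
from h import *
tgt(-59,2,31)
E
```

```text
t 10.62 pos [ 0.5771 -0.0025  0.0938] rpy [ 1.489e+02 -2.000e-02  7.532e+01] F [-0.1 -0.1 -2.8] w 0.009 gf 59.5
shift mm, cur tool axes [ 0.4 -5.8 -3. ] turn x10deg [ 0.01   0.002 -0.008] shift after turn [ 0.4 -5.8 -3. ]
now edge x,y,z [-52.4  -0.3   2.3] yaw err,tilt,roll [-1.00e-01  3.11e+01  3.00e-02] Fmix [-0.1 -0.1 -2.8] q [-0.14  0.49 -0.08  2.25  1.93  0.29 -2.33]
```

Request:
move_arm(motion=[{"wx": 0, "wy": 0, "wz": 0, "dx": 0.3, "dy": -2, "dz": -1, "jaw": 0}, {"wx": 0, "wy": 0, "wz": 0, "dx": 0, "dy": -2, "dz": -1, "jaw": 0}, {"wx": 0, "wy": 0, "wz": 0, "dx": 0, "dy": -2, "dz": -1, "jaw": 0}, {"wx": 0, "wy": 0, "wz": 0, "dx": 0, "dy": 0, "dz": 0, "jaw": 0}, {"wx": 0, "wy": 0, "wz": 0, "dx": 0, "dy": 0, "dz": 0, "jaw": 0}])

```text
time_s: 11.25
ee_pos: [0.5717, -0.0009, 0.0939]
ee_rot: [2.597, -0.0, 1.314]
contact_force: [4.7, -1.5, -0.1]
gripper_width: 0.0089
grip_force: 59.5
```

```bash
python3 - <<'E'
from h import *
tgt(-62,2,31)
E
```

```text
t 11.25 pos [ 0.5717 -0.0009  0.0939] rpy [ 1.4878e+02 -2.0000e-02  7.5280e+01] F [ 4.7 -1.5 -0.1] w 0.0089 gf 59.5
shift mm, cur tool axes [ 0.2 -3.6 -1.5] turn x10deg [ 0.022  0.005 -0.011] shift after turn [ 0.2 -3.6 -1.5]
now edge x,y,z [-58.   -0.1   2.4] yaw err,tilt,roll [-1.300e-01  3.122e+01  2.000e-02] Fmix [ 4.9 -0.3 -0.1] q [-0.14  0.49 -0.09  2.27  1.94  0.3  -2.35]
```

Request:
move_arm(motion=[{"wx": 0, "wy": 0, "wz": 0, "dx": 0, "dy": -1.8, "dz": -1, "jaw": 0}, {"wx": 0, "wy": 0, "wz": 0, "dx": 0, "dy": -1.8, "dz": -1, "jaw": 0}, {"wx": 0, "wy": 0, "wz": 0, "dx": 0, "dy": 0, "dz": 0, "jaw": 0}, {"wx": 0, "wy": 0, "wz": 0, "dx": 0, "dy": 0, "dz": 0, "jaw": 0}])

```text
time_s: 11.75
ee_pos: [0.5684, 0.0, 0.0941]
ee_rot: [2.595, -0.0, 1.314]
contact_force: [6.2, -1.4, -0.5]
gripper_width: 0.0091
grip_force: 59.3
```

```bash
python3 - <<'E'
from h import *
tgt(-63,1.5,24)
E
```

```text
t 11.75 pos [0.5684 0.     0.0941] rpy [ 1.4871e+02 -1.0000e-02  7.5270e+01] F [ 6.2 -1.4 -0.5] w 0.0091 gf 59.3
shift mm, cur tool axes [ 0.2 -0.5  8.4] turn x10deg [ 0.729  0.005 -0.012] shift after turn [0.2 0.5 8.4]
now edge x,y,z [-61.4  -0.1   2.6] yaw err,tilt,roll [-1.400e-01  3.129e+01  2.000e-02] Fmix [ 6.4  0.2 -0.5] q [-0.14  0.49 -0.1   2.27  1.95  0.31 -2.36]
```

Request:
move_arm(motion=[{"wx": 0.25, "wy": 0, "wz": 0, "dx": 0.2, "dy": -0.3, "dz": 2.8, "jaw": 0}, {"wx": 0.25, "wy": 0, "wz": 0, "dx": 0, "dy": 0, "dz": 2.8, "jaw": 0}, {"wx": 0.23, "wy": 0, "wz": 0, "dx": 0, "dy": 0, "dz": 2.8, "jaw": 0}, {"wx": 0, "wy": 0, "wz": 0, "dx": 0, "dy": 0, "dz": 0, "jaw": 0}])

```text
time_s: 12.25
ee_pos: [0.5721, -0.0012, 0.0871]
ee_rot: [2.714, 0.0, 1.312]
contact_force: [6.7, -2.8, -0.4]
gripper_width: 0.0088
grip_force: 59.5
```

```bash
python3 - <<'E'
from h import *
tgt(-63.7,1.3,17)
E
```

```text
t 12.25 pos [ 0.5721 -0.0012  0.0871] rpy [1.5548e+02 2.0000e-02 7.5180e+01] F [ 6.7 -2.8 -0.4] w 0.0088 gf 59.5
shift mm, cur tool axes [0.5 0.4 8.3] turn x10deg [ 0.752  0.01  -0.02 ] shift after turn [0.5 1.5 8.2]
now edge x,y,z [-62.6  -0.3   1.5] yaw err,tilt,roll [-2.100e-01  2.452e+01 -2.000e-02] Fmix [ 7.2 -1.  -0.4] q [-0.15  0.49 -0.04  2.19  1.25  0.21 -1.64]
```

Request:
move_arm(motion=[{"wx": 0.25, "wy": 0, "wz": -0.02, "dx": 0.4, "dy": 0.4, "dz": 2.7, "jaw": 0}, {"wx": 0.25, "wy": 0, "wz": 0, "dx": 0, "dy": 0.4, "dz": 2.7, "jaw": 0}, {"wx": 0.25, "wy": 0, "wz": 0, "dx": 0, "dy": 0.4, "dz": 2.8, "jaw": 0}, {"wx": 0, "wy": 0, "wz": 0, "dx": 0, "dy": 0, "dz": 0, "jaw": 0}, {"wx": 0, "wy": 0, "wz": 0, "dx": 0, "dy": 0, "dz": 0, "jaw": 0}])

```text
time_s: 12.88
ee_pos: [0.5758, -0.0019, 0.0795]
ee_rot: [2.844, 0.001, 1.316]
contact_force: [7.3, -2.3, -3.7]
gripper_width: 0.0084
grip_force: 59.3
```

```bash
python3 - <<'E'
from h import *
tgt(-64.3,1.2,10)
E
```

```text
t 12.88 pos [ 0.5758 -0.0019  0.0795] rpy [1.6296e+02 8.0000e-02 7.5420e+01] F [ 7.3 -2.3 -3.7] w 0.0084 gf 59.3
shift mm, cur tool axes [0.2 0.8 7.8] turn x10deg [0.704 0.007 0.004] shift after turn [0.2 1.7 7.6]
now edge x,y,z [-63.7  -0.2   1.1] yaw err,tilt,roll [ 0.04 17.04 -0.08] Fmix [ 7.6 -0.4 -3.7] q [ 0.13  0.55 -0.33  2.07  0.84  0.39 -1.15]
```

Request:
move_arm(motion=[{"wx": 0.24, "wy": 0, "wz": 0, "dx": 0.2, "dy": 0.6, "dz": 2.6, "jaw": 0}, {"wx": 0.23, "wy": 0, "wz": 0, "dx": 0, "dy": 0.6, "dz": 2.6, "jaw": 0}, {"wx": 0.23, "wy": 0, "wz": 0, "dx": 0, "dy": 0.6, "dz": 2.5, "jaw": 0}, {"wx": 0, "wy": 0, "wz": 0, "dx": 0, "dy": 0, "dz": 0, "jaw": 0}, {"wx": 0, "wy": 0, "wz": 0, "dx": 0, "dy": 0, "dz": 0, "jaw": 0}])

```text
time_s: 13.5
ee_pos: [0.5794, -0.0028, 0.0721]
ee_rot: [2.966, 0.002, 1.316]
contact_force: [6.4, -3.0, -4.1]
gripper_width: 0.0087
grip_force: 59.3
```

```bash
python3 - <<'E'
from h import *
tgt(-64.7,1.2,4)
E
```

```text
t 13.5 pos [ 0.5794 -0.0028  0.0721] rpy [1.6995e+02 1.0000e-01 7.5430e+01] F [ 6.4 -3.  -4.1] w 0.0087 gf 59.3
shift mm, cur tool axes [0.2 0.2 6.6] turn x10deg [0.605 0.01  0.004] shift after turn [0.2 0.9 6.5]
now edge x,y,z [-63.6  -0.2   1. ] yaw err,tilt,roll [ 0.04 10.05 -0.1 ] Fmix [ 6.9 -1.3 -4.1] q [ 0.25  0.62 -0.47  1.96  0.67  0.55 -0.94]
```

Request:
move_arm(motion=[{"wx": 0.2, "wy": 0, "wz": 0, "dx": 0, "dy": 0.2, "dz": 2.2, "jaw": 0}, {"wx": 0.2, "wy": 0, "wz": 0, "dx": 0, "dy": 0.2, "dz": 2.2, "jaw": 0}, {"wx": 0.2, "wy": 0, "wz": 0, "dx": 0, "dy": 0.2, "dz": 2.1, "jaw": 0}, {"wx": 0, "wy": 0, "wz": 0, "dx": 0, "dy": 0, "dz": 0, "jaw": 0}, {"wx": 0, "wy": 0, "wz": 0, "dx": 0, "dy": 0, "dz": 0, "jaw": 0}])

```text
time_s: 14.12
ee_pos: [0.581, -0.0033, 0.0656]
ee_rot: [3.07, 0.002, 1.316]
contact_force: [7.0, -2.2, -4.1]
gripper_width: 0.0092
grip_force: 59.3
```

```bash
python3 - <<'E'
from h import *
tgt(-64.8,0.8,0)
snap('side','s2'); cv2.imwrite('pics/s2c.png',cv2.resize(cv2.imread('pics/s2.png')[170:300,180:340],(738,600),interpolation=2))
E
```

```text
t 14.12 pos [ 0.581  -0.0033  0.0656] rpy [1.7591e+02 1.0000e-01 7.5430e+01] F [ 7.  -2.2 -4.1] w 0.0092 gf 59.3
shift mm, cur tool axes [0.2 0.4 4.8] turn x10deg [0.409 0.01  0.003] shift after turn [0.2 0.8 4.8]
now edge x,y,z [-64.3  -0.3   1. ] yaw err,tilt,roll [ 0.03  4.09 -0.1 ] Fmix [ 7.3 -0.3 -4.1] q [ 0.31  0.68 -0.53  1.87  0.58  0.68 -0.82]
```

View pics/s2c.png

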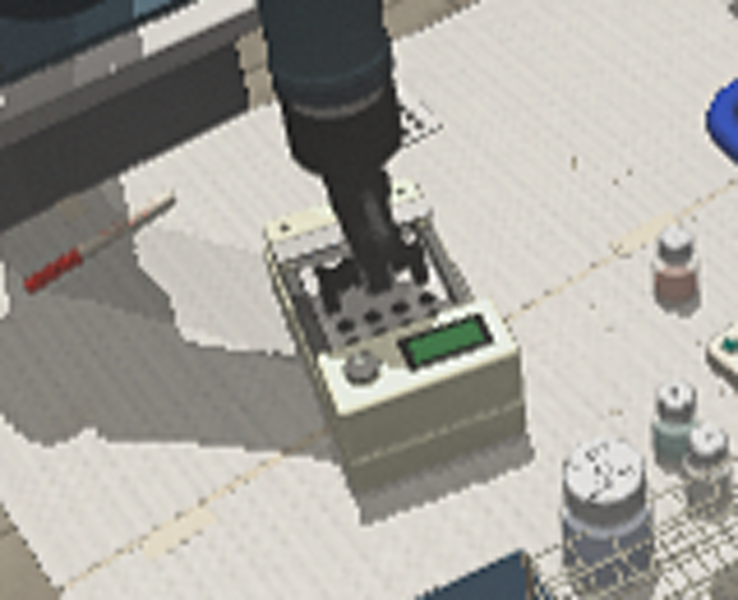

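The carrier lies between the hood at (350,215) and the head at (420,360), inside the rails, with the rim already down behind the head's face. Lowering to flat.

Request:
move_arm(motion=[{"wx": 0.14, "wy": 0, "wz": 0, "dx": 0.1, "dy": 0.3, "dz": 1.7, "jaw": 0}, {"wx": 0.14, "wy": 0, "wz": 0, "dx": 0, "dy": 0.3, "dz": 1.6, "jaw": 0}, {"wx": 0.13, "wy": 0, "wz": 0, "dx": 0, "dy": 0.3, "dz": 1.5, "jaw": 0}, {"wx": 0, "wy": 0, "wz": 0, "dx": 0, "dy": 0, "dz": 0, "jaw": 0}, {"wx": 0, "wy": 0, "wz": 0, "dx": 0, "dy": 0, "dz": 0, "jaw": 0}])

```text
time_s: 14.8
ee_pos: [0.5822, -0.0036, 0.0608]
ee_rot: [3.141, 0.002, 1.316]
contact_force: [7.0, -3.3, -2.7]
gripper_width: 0.0088
grip_force: 59.5
```

```bash
python3 - <<'E'
from h import *
tgt(-62.3,0,0)
E
```

```text
t 14.8 pos [ 0.5822 -0.0036  0.0608] rpy [1.7998e+02 1.2000e-01 7.5420e+01] F [ 7.  -3.3 -2.7] w 0.0088 gf 59.5
shift mm, cur tool axes [0.3 2.  0.8] turn x10deg [0.002 0.012 0.002] shift after turn [0.3 2.  0.8]
now edge x,y,z [-64.3  -0.3   0.8] yaw err,tilt,roll [ 0.02  0.02 -0.12] Fmix [ 7.6 -1.4 -2.7] q [ 0.33  0.73 -0.55  1.8   0.53  0.77 -0.76]
```

Flat, 0.8 mm above the bed. Lower gently until it touches, then let it move forward to the head.

Request:
move_arm(motion=[{"wx": 0, "wy": 0, "wz": 0, "dx": 0.2, "dy": 0, "dz": 0.6, "jaw": 0}, {"wx": 0, "wy": 0, "wz": 0, "dx": 0, "dy": 0, "dz": 0.4, "jaw": 0}, {"wx": 0, "wy": 0, "wz": 0, "dx": 0, "dy": 0, "dz": 0, "jaw": 0}, {"wx": 0, "wy": 0, "wz": 0, "dx": 0, "dy": 0, "dz": 0, "jaw": 0}])

```text
time_s: 15.3
ee_pos: [0.5826, -0.0036, 0.0603]
ee_rot: [3.14, 0.002, 1.316]
contact_force: [6.5, -4.2, 0.1]
gripper_width: 0.0089
grip_force: 60.0
```

```bash
python3 - <<'E'
from h import *
tgt(-62.3,0,0)
E
```

```text
t 15.3 pos [ 0.5826 -0.0036  0.0603] rpy [1.7993e+02 1.4000e-01 7.5420e+01] F [ 6.5 -4.2  0.1] w 0.0089 gf 60.0
shift mm, cur tool axes [0.1 1.7 0.3] turn x10deg [0.007 0.014 0.002] shift after turn [0.1 1.7 0.3]
now edge x,y,z [-64.   -0.2   0.3] yaw err,tilt,roll [ 0.02  0.07 -0.14] Fmix [ 7.4 -2.4  0.1] q [ 0.33  0.73 -0.55  1.8   0.53  0.77 -0.76]
```

Request:
move_arm(motion=[{"wx": 0, "wy": 0, "wz": 0, "dx": 0, "dy": 0.6, "dz": 0.4, "jaw": 0}, {"wx": 0, "wy": 0, "wz": 0, "dx": 0, "dy": 0.6, "dz": 0.4, "jaw": 0}, {"wx": 0, "wy": 0, "wz": 0, "dx": 0, "dy": 0.4, "dz": 0, "jaw": 0}, {"wx": 0, "wy": 0, "wz": 0, "dx": 0, "dy": 0, "dz": 0, "jaw": 0}])

```text
time_s: 15.8
ee_pos: [0.5827, -0.0037, 0.0601]
ee_rot: [-3.14, 0.004, 1.317]
contact_force: [0.4, -4.0, 10.7]
gripper_width: 0.0089
grip_force: 61.6
```

```bash
python3 - <<'E'
from h import *
tgt(-62,0,0)
E
```

```text
t 15.8 pos [ 0.5827 -0.0037  0.0601] rpy [-179.93    0.21   75.43] F [ 0.4 -4.  10.7] w 0.0089 gf 61.6
shift mm, cur tool axes [0.2 1.8 0.1] turn x10deg [-0.007  0.021  0.003] shift after turn [0.2 1.8 0.1]
now edge x,y,z [-63.8  -0.3   0.2] yaw err,tilt,roll [ 0.03 -0.07 -0.21] Fmix [ 1.4 -3.8 10.7] q [ 0.33  0.73 -0.55  1.8   0.53  0.77 -0.76]
```

Request:
move_arm(motion=[{"wx": 0, "wy": 0, "wz": 0, "dx": 0, "dy": 0, "dz": -0.6, "jaw": 0}, {"wx": 0, "wy": 0.02, "wz": 0, "dx": -0.3, "dy": 0.5, "dz": 0, "jaw": 0}, {"wx": 0, "wy": 0, "wz": 0, "dx": 0, "dy": 0, "dz": 0, "jaw": 0}, {"wx": 0, "wy": 0, "wz": 0, "dx": 0, "dy": 0, "dz": 0, "jaw": 0}])

```text
time_s: 16.3
ee_pos: [0.5828, -0.0036, 0.0601]
ee_rot: [-3.139, -0.001, 1.317]
contact_force: [1.6, -2.9, 7.0]
gripper_width: 0.0089
grip_force: 61.1
```

```bash
python3 - <<'E'
from h import *
tgt(-62,0,0)
E
```

```text
t 16.3 pos [ 0.5828 -0.0036  0.0601] rpy [-1.7987e+02 -3.0000e-02  7.5450e+01] F [ 1.6 -2.9  7. ] w 0.0089 gf 61.1
shift mm, cur tool axes [0.1 1.7 0.1] turn x10deg [-0.013 -0.003  0.005] shift after turn [0.1 1.7 0.1]
now edge x,y,z [-63.8  -0.1   0.2] yaw err,tilt,roll [ 0.05 -0.13  0.03] Fmix [ 2.3 -2.4  7. ] q [ 0.33  0.73 -0.56  1.8   0.53  0.77 -0.75]
```

Request:
move_arm(motion=[{"wx": -0.01, "wy": 0, "wz": 0, "dx": 0, "dy": 0, "dz": -0.8, "jaw": 0}, {"wx": 0, "wy": 0, "wz": 0, "dx": 0, "dy": 0, "dz": -0.3, "jaw": 0}, {"wx": 0, "wy": 0, "wz": 0, "dx": 0, "dy": 0, "dz": 0, "jaw": 0}, {"wx": 0, "wy": 0, "wz": 0, "dx": 0, "dy": 0, "dz": 0, "jaw": 0}])

```text
time_s: 16.8
ee_pos: [0.5832, -0.0038, 0.0604]
ee_rot: [-3.142, -0.001, 1.317]
contact_force: [4.8, -2.2, -3.0]
gripper_width: 0.0089
grip_force: 59.7
```

```bash
python3 - <<'E'
from h import *
tgt(-62,0,0)
E
```

```text
t 16.8 pos [ 0.5832 -0.0038  0.0604] rpy [-1.800e+02 -7.000e-02  7.544e+01] F [ 4.8 -2.2 -3. ] w 0.0089 gf 59.7
shift mm, cur tool axes [0.1 1.3 0.4] turn x10deg [-0.    -0.007  0.004] shift after turn [0.2 1.3 0.4]
now edge x,y,z [-63.3  -0.2   0.4] yaw err,tilt,roll [ 0.04 -0.    0.07] Fmix [ 5.2 -1.  -3. ] q [ 0.33  0.73 -0.56  1.8   0.53  0.77 -0.75]
```

Spring force is 5.2 N, against 5 N expected at the seated 0.004 travel. Set down and let go.

Request:
move_arm(motion=[{"wx": 0, "wy": 0, "wz": 0, "dx": 0, "dy": 0.4, "dz": 0.4, "jaw": 0}, {"wx": 0, "wy": 0, "wz": 0, "dx": 0, "dy": 0, "dz": 0, "jaw": 0}, {"wx": 0, "wy": 0, "wz": 0, "dx": 0, "dy": 0, "dz": 0, "jaw": 15}, {"wx": 0, "wy": 0, "wz": 0, "dx": 0, "dy": 0, "dz": 0, "jaw": 35}, {"wx": 0, "wy": 0, "wz": 0, "dx": 0, "dy": 0, "dz": 0, "jaw": 35}])

```text
time_s: 17.42
ee_pos: [0.5812, -0.0028, 0.0597]
ee_rot: [-3.137, -0.0, 1.318]
contact_force: [-0.1, 0.7, -0.4]
gripper_width: 0.0348
grip_force: 0.0
```

Request:
move_arm(motion=[{"wx": 0, "wy": 0, "wz": 0, "dx": 0, "dy": 0, "dz": -15, "jaw": 35}, {"wx": 0, "wy": 0, "wz": 0, "dx": 0, "dy": 0, "dz": -45, "jaw": 35}, {"wx": 0, "wy": 0, "wz": 0, "dx": 0, "dy": 0, "dz": -60, "jaw": 35}, {"wx": 0, "wy": 0, "wz": 0, "dx": 0, "dy": 0, "dz": -60, "jaw": 35}, {"wx": 0, "wy": 0, "wz": 0, "dx": 0, "dy": 0, "dz": -55, "jaw": 35}])

```text
time_s: 18.05
ee_pos: [0.5826, -0.0032, 0.2985]
ee_rot: [-3.141, -0.001, 1.318]
contact_force: [1.3, -0.6, 0.3]
gripper_width: 0.0349
grip_force: 0.0
```

Request:
move_arm(motion=[{"wx": 0, "wy": 0, "wz": 0, "dx": 0, "dy": 0, "dz": 0, "jaw": 85}, {"wx": 0, "wy": 0, "wz": 0, "dx": 0, "dy": 0, "dz": 0, "jaw": 85}, {"wx": 0, "wy": 0, "wz": 0, "dx": 0, "dy": 0, "dz": 0, "jaw": 85}])

```text
time_s: 18.42
ee_pos: [0.582, -0.0039, 0.2939]
ee_rot: [-3.137, 0.0, 1.317]
contact_force: [-0.3, 0.1, -0.6]
gripper_width: 0.0848
grip_force: 0.0
```

```bash
python3 - <<'E'
from h import *
s=env.state(); print(s['time_s'],s['ee_pos'],s['contact_force'])
m=wcam(); p,d=snap('wrist','w5'); b=p[:,:,::-1].copy()
cv2.imwrite('pics/f.png',orthom(b,m,.051,.46,.74,-.11,.09,2100))
v,u=np.mgrid[:400,:640]; c=np.stack([(u-m['cx'])/m['fx']*d,(v-m['cy'])/m['fy']*d,d],-1)
P=((c-m['t'])@m['R'])[d>0]; P=M.inv().apply(P-O)*1e3; x,y,z=P.T
for lo in range(-56,68,4):
    k=(x>=lo)&(x<lo+4)&(abs(y)<42)&(z<60); print((lo,round(float(np.median(z[k])),1)),end=' ')
k=(z>30)&(z<45)&(abs(x)<25)&(abs(y)<45); print('\nbar',cv2.minAreaRect(np.c_[x,y][k].astype('f4')),np.median(z[k]))
for yy in (-40,-20,20,40):
    k=(abs(y-yy)<5)&(z>2)&(z<10); a=k&(x>-50)&(x<-25); e=k&(x>25)&(x<50); print(yy,np.median(z[a]),np.median(z[e]))
E
```

```text
18.425 [ 0.581992   -0.00386177  0.29391838] [-0.25234498  0.13540479 -0.63055912]
(-56, 20.3) (-52, 5.7) (-48, 5.7) (-44, 6.2) (-40, 6.0) (-36, 6.0) (-32, 5.7) (-28, 5.7) (-24, 6.1) (-20, 6.3) (-16, 6.0) (-12, 5.7) (-8, 5.7) (-4, 6.2) (0, 39.5) (4, 39.3) (8, 5.8) (12, 5.6) (16, 5.9) (20, 6.1) (24, 6.1) (28, 6.0) (32, 5.7) (36, 5.8) (40, 6.3) (44, 6.2) (48, 5.9) (52, 5.7) (56, 5.7) (60, 15.2) (64, 15.7) 
bar ((3.5854692459106445, -1.0868110656738281), (9.100728988647461, 75.45439910888672), 0.15053196251392365) 39.47196990494316
-40 5.89769131465008 5.769505911059312
-20 5.652536600541234 5.702319349803634
20 5.613541604488202 5.767653450345238
40 5.578637654588436 5.537601832220875
```

View pics/f.png

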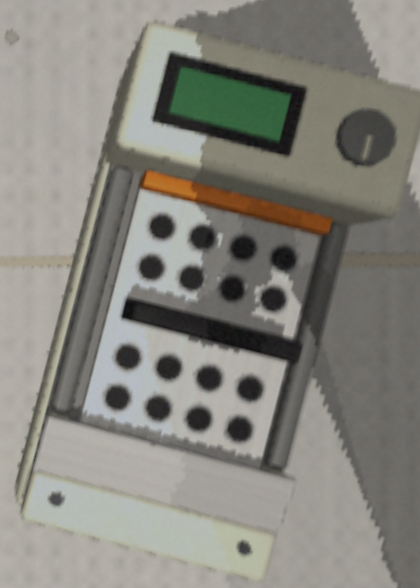

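The carrier lies flat: plate top is 5.6 to 6.2 mm everywhere, and the bar is at x = +3.6 against +3 nominal. The orange rim at (237,200) is against the head, the plain edge is under the hood at (170,440), and the gripper is clear.

```bash
python3 -c "
from workcell import env
print(env.close_job())"
```

```text
the job is handed in; nothing more can be done
None
```

The carrier is seated flat on the mixer's bed, with its plain edge under the hood and its orange rim against the head. It has been released, the gripper is clear, and the job was handed in at about 18.5 s.

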